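# Put the doming tools and stone tins back in their trays

## Robot

A 7-joint arm with a two-finger parallel gripper is mounted at the origin on the work surface. World frame = base frame: x ahead of the robot, y to its left, z up, the work surface at z = 0. Lengths are in mm, angles in rad, forces in N, time in s.
With the tool pointing down it reaches from about 400 to 850 mm from the base axis. Payload 10.4 kg.
Tool frame: the origin (TCP) lies between the finger pads; the fingertips stand 8 mm ahead of it and the grasp point (between the pads) lies 11 mm behind it; z points along the fingers, y is the line along which they close (so a half turn about z gives the same grasp; the last joint's range is limited). The gripper opens to 87 mm and grips with 3 to 60 N. Pads are 19 mm wide; open, the fingers measure 117 mm over their backs; the gripper's body (75 mm by 190 mm) begins 51 mm behind the grasp point.
Start: joints at [-1.259, 0.332, -0.065, 1.46, 0.022, 1.35, -0.088], TCP at [205.35, 590.324, 230.576] pointing down, gripper open.
Joint ranges: [-2.6, 2.6], [-0.5, 2.12], [-1.47, 1.34], [0.16, 2.42], [-1.27, 4.41], [0.06, 2.06], [-2.6, 2.6]. Speed limits (rad/s): [2.22, 2.22, 2.79, 2.79, 3.14, 3.14, 3.14].

## Interface

Orientations are given as a 3x3 rotation matrix whose columns are the frame's x, y, z axes.
In Python, from bench import arm, viewer gives the robot as it stands. The module is installed in compiled form; this text tells all that it offers.
- The arm moves only by the tool arm_command, never from a script. Its argument "plan" is one flat list of numbers, 7 for each row, row after row: the shift along the world's x, y, z in units of 0.04 m (1.0 is 0.04 m), then the turn, a rotation vector about the world's x, y, z in units of 0.1 rad (1.0 is 0.1 rad), then the closure, from 0 (fully open) to 1 (shut). In form: [x, y, z, ax, ay, az, grip, x, y, z, ax, ay, az, grip, ...]. A call has 1 to 12 rows; each row shifts and turns the commanded pose from where the row before left it; what a row does not reach is not made up. A row lasts 1/12 s, in which the tool goes at most 41.7 mm and 7.16 degrees, less where a joint would pass 70% of its speed; a pose out of reach is approached as far as the arm can. A call with a number of a shift or a turn outside -1 to 1 is refused whole. A call with a gripper value outside its range is refused whole. The fingers move at their own pace and stop on an object; "squeeze" is the grip in N (left out, the last holds). Time passes only in rows, so rows that do not move let the fingers close. It gives the time, the measured TCP pose, the force, the opening and the grip force at its end, in the units of the state.
- arm.get_obs(): the state, without advancing time (a new reading comes with each control period).
- viewer.capture(name): name is "scene" or "top" or "wrist"; returns a dict with "img" (384x512x3 uint8, red, green, blue), "z_map" (384x512 float32, mm along the optical axis (not along the pixel's ray), 0 where there is no reading), "fov_y" (degrees; the focal length in pixels is half the picture's height over the tangent of half this angle, whatever the lens; pixels are square), "cx", "cy" (the principal point, pixels), "camera_from_world" (4x4, takes a point from world to camera coordinates); the wrist camera has in their place "T_tool_cam" (4x4, takes a point from camera to tool coordinates, whose origin is the TCP and whose axes are the flange's). Camera axes: x right, y down, z forward; pixel columns grow to the right and rows downward; lengths in mm; the calibration is good to about 2 mm. A picture is of the moment at which its call begins: read the wrist's pose just before it.
- arm.finish_job(): hands the job in; it is judged then, once.
The state is a dict: "time_s": time; "joint_pos": joint angles; "dq": joint speeds; "tau": joint torques, N m; "position": TCP position; "tcp_rot": TCP orientation; "wrist_force": force on the tool from outside, world axes, zero at the start; "torque": the same for the moment, N m; "opening": opening from 0.0 (shut) to 1.0 (fully open); "gripper_force": force on a finger pad.
Only numpy, scipy, OpenCV 4.12 (cv2) and the standard library are available. Lean on these libraries where they do the work, as an engineer would, in place of code of your own. Each camera call takes 0.05 s, during which the arm holds its last target. There are 200 camera calls.

## Task

Clear the jeweller's bench into the three wooden trays: lay both ball-ended punches flat in the long narrow tray, stand the two round tins lid up in the two-bay tray, one in each bay, and lay the square doming block, hollows up, in the square tray. Everything should sit flat on its tray's floor, inside the rim; leave the glass jar and the pliers where they are.

Things in the scene. Friction and masses are not known exactly. Their poses are not given: they have to be found in the camera images.
- punch_a_mid (a point): Steel doming punch lying on its side, 70 mm long and 14 mm high: a 14 mm square shank 46 mm long (x from -35 to +11 mm), a thin neck, and a 14 mm ball at the +x end. About 90 g (varies). The two punches are alike. Point at mid-length, half-way up (7 mm above its underside); x runs along its length towards the ball.
- punch_b_mid (a point): Steel doming punch lying on its side, 70 mm long and 14 mm high: a 14 mm square shank 46 mm long (x from -35 to +11 mm), a thin neck, and a 14 mm ball at the +x end. About 90 g (varies). The two punches are alike. Point at mid-length, half-way up (7 mm above its underside); x runs along its length towards the ball.
- tin_a_mid (a point): Flat round aluminium tin with a glass window in its lid, standing lid up: 40 mm diameter, 22 mm high (lower 13 mm is 38 mm in diameter). About 40 g (varies). The two tins are alike. Point on its axis half-way up (11 mm above its underside); z is up through the lid.
- tin_b_mid (a point): Flat round aluminium tin with a glass window in its lid, standing lid up: 40 mm diameter, 22 mm high (lower 13 mm is 38 mm in diameter). About 40 g (varies). The two tins are alike. Point on its axis half-way up (11 mm above its underside); z is up through the lid.
- doming_block_mid (a point): Steel doming block, a square slab 50 x 50 mm and 20 mm high, with round hollows of several sizes in its top face. About 360 g (varies). Point at its centre, half-way up (10 mm above its underside); x and y are square to its sides, z up.
- long_tray: Fixed shallow tray of dark wood lined with grey: floor surface 4 mm and rim top 10 mm above the bench, walls 6 mm thick. The long narrow one, without divider, for the punches: inside 60 mm (x) by 180 mm (y), room for the two punches end to end along y. Origin at the centre of its underside, on the bench; z up; y along its length.
- two_bay_tray: Fixed shallow tray of dark wood lined with grey: floor surface 4 mm and rim top 10 mm above the bench, walls 6 mm thick. The one with a divider across its middle (6 mm thick, as high as the rim), for the tins: two bays, each 66 mm (x) by 62 mm (y), centred at y = +34 and -34 mm. Origin at the centre of its underside, on the bench; z up; y from bay to bay.
- square_tray: Fixed shallow tray of dark wood lined with grey: floor surface 4 mm and rim top 10 mm above the bench, walls 6 mm thick. The square one, for the doming block: inside 76 x 76 mm, no divider. Origin at the centre of its underside, on the bench; z up; x and y square to its sides.
- jar: Bystander: closed glass jar with a metal cap, 50 mm diameter, 60 mm tall, standing loose on the bench. Not to be moved. Origin at the centre of its underside.
- pliers: Bystander: pliers with red handles lying loose on the bench, about 140 mm long, 60 mm wide, 12 mm high. Not to be moved. Origin under the pivot; x towards the jaws.

How it is judged (in metres and radians):
At the end, for the whole second after the job is handed in: Punches flat in the long tray (centres within 26 mm across, 60 mm along); a tin lid up in each bay (within 16 mm across, 15 mm along of the bay centre); block hollows up in the square tray (within 16 mm each way); all flat on the tray floors within 3.5 degrees, and at rest (x of punch_a_mid in the frame of long_tray between -0.026 and 0.026 m and y of punch_a_mid in the frame of long_tray between -0.06 and 0.06 m and z of punch_a_mid in the frame of long_tray between 0.008 and 0.0135 m and angle between punch_a_mid's own x axis and vertical between 1.51 and 1.632 rad and x of punch_b_mid in the frame of long_tray between -0.026 and 0.026 m and y of punch_b_mid in the frame of long_tray between -0.06 and 0.06 m and z of punch_b_mid in the frame of long_tray between 0.008 and 0.0135 m and angle between punch_b_mid's own x axis and vertical between 1.51 and 1.632 rad and x of tin_a_mid in the frame of two_bay_tray between -0.016 and 0.016 m and z of tin_a_mid in the frame of two_bay_tray between 0.012 and 0.0175 m and angle between each of tin_a_mid, tin_b_mid, doming_block_mid's own z axis and vertical below 0.06 rad and x of tin_b_mid in the frame of two_bay_tray between -0.016 and 0.016 m and z of tin_b_mid in the frame of two_bay_tray between 0.012 and 0.0175 m and ((y of tin_a_mid in the frame of two_bay_tray between 0.019 and 0.049 m and y of tin_b_mid in the frame of two_bay_tray between -0.049 and -0.019 m) or (y of tin_b_mid in the frame of two_bay_tray between 0.019 and 0.049 m and y of tin_a_mid in the frame of two_bay_tray between -0.049 and -0.019 m)) and x of doming_block_mid in the frame of square_tray between -0.016 and 0.016 m and y of doming_block_mid in the frame of square_tray between -0.016 and 0.016 m and z of doming_block_mid in the frame of square_tray between 0.011 and 0.0165 m and linear speed of each of punch_a, punch_b, tin_a, tin_b, doming_block below 0.02 m/s); the robot touches nothing.
It fails at once if the jar is moved more than 20 mm or tipped (distance of jar from where it was at the start of the episode above 0.02 m or angle between jar's own z axis and vertical above 0.5 rad).
It fails at once if the pliers are moved more than 20 mm (distance of pliers from where it was at the start of the episode above 0.02 m).
It also fails if it takes over 128 s, if anything falls off the work surface, if the arm or the gripper's body presses on something with over 40 N, if the wrist force passes 120 N, or if a joint passes its speed limit or range.

## Working session

There is one attempt and no reset: what is moved stays moved. The work goes in short steps, Python scripts to look and compute and a tool call to move; the robot and the scene stay as the last step left them, time stands still between calls to the robot, and variables do not carry over. Pictures are saved under pics/ and viewed, at most 14 in all, crops included, and the job is handed in when it is done.

Besides the shell and the picture viewer there is one more tool, called after "Emit:" in YAML: its name, and indented under it one key for each argument. arm_command: Moves the arm, as the interface text tells. Its arguments: {"type":"object","properties":{"plan":{"type":"array","items":{"type":"number"}},"squeeze":{"type":"number"}},"required":["plan"]}

```bash
mkdir -p pics
cat > h.py <<'E'
import numpy as np, cv2
from bench import arm, viewer
def f(c): return 192/np.tan(np.radians(c["fov_y"])/2)
def cloud(c, T=None):
    z=c["z_map"]; v,u=np.mgrid[:384,:512]; k=f(c)
    p=np.stack([(u-c["cx"])/k*z,(v-c["cy"])/k*z,z,np.ones_like(z)],-1)
    M=np.linalg.inv(c["camera_from_world"]) if T is None else T
    w=(p@M.T)[...,:3]; w[z==0]=np.nan
    return w
E
python3 - <<'E'
from h import *
o=arm.get_obs(); print(o["position"],o["tcp_rot"].round(3) if hasattr(o["tcp_rot"],'round') else o["tcp_rot"],o["opening"])
for n in("top","scene"):
    c=viewer.capture(n); cv2.imwrite(f"pics/{n}0.png",c["img"][...,::-1]); w=cloud(c); np.save(f"{n}0.npy",w)
    print(n,np.linalg.inv(c["camera_from_world"]).round(2),f(c),c["cx"],c["cy"],(c["z_map"]==0).mean())
E
```

```text
[205.22519908 589.96590047 229.74659692] [[-0.944  0.329 -0.   ]
 [ 0.329  0.944 -0.001]
 [-0.    -0.001 -1.   ]] 1.0034339380179151
top [[-2.0000e-02 -9.9000e-01  1.6000e-01  4.2420e+02]
 [-1.0000e+00  2.0000e-02 -0.0000e+00  9.6300e+00]
 [-0.0000e+00 -1.6000e-01 -9.9000e-01  8.9129e+02]
 [ 0.0000e+00  0.0000e+00  0.0000e+00  1.0000e+00]] 369.87995181837334 254.38220491371965 188.5485761277947 0.004170735677083333
scene [[-3.40000e-01  7.10000e-01 -6.20000e-01  1.44582e+03]
 [ 9.40000e-01  2.50000e-01 -2.30000e-01  3.18820e+02]
 [-1.00000e-02 -6.60000e-01 -7.50000e-01  1.12905e+03]
 [ 0.00000e+00  0.00000e+00  0.00000e+00  1.00000e+00]] 483.0831257192672 257.08799844378905 201.1536406392111 0.003972371419270833
```

View pics/top0.png

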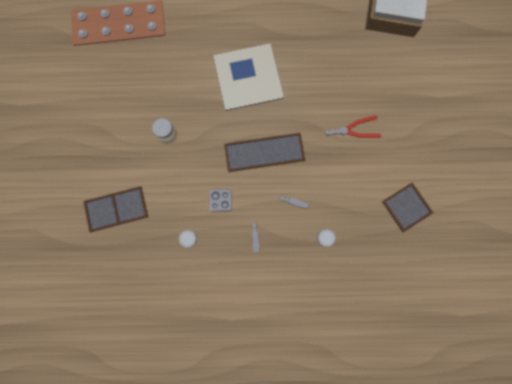

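View pics/scene0.png

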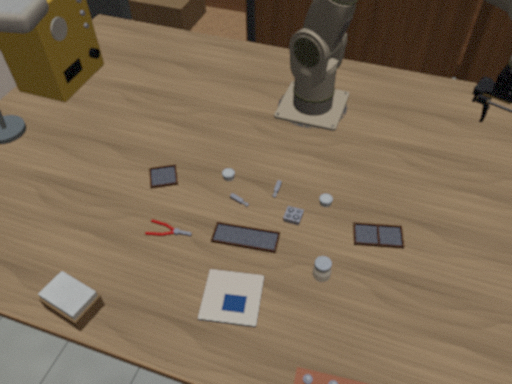

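The top picture shows the long tray at (265,152), the two-bay tray at (116,209), the square tray at (408,207), the jar at (162,130), the pliers at (352,128), the block at (220,200), tins at (188,239) and (327,238), and punches at (295,202) and (255,237). The scene picture shows the same layout, with nothing else close by.

```bash
cat >> h.py <<'E'
def plane(c,uv,h,T=None):
    M=np.linalg.inv(c["camera_from_world"]) if T is None else T
    uv=np.atleast_2d(uv).astype(float); k=f(c)
    d=np.c_[(uv[:,0]-c["cx"])/k,(uv[:,1]-c["cy"])/k,np.ones(len(uv))]@M[:3,:3].T
    o=M[:3,3]; return o+d*((h-o[2])/d[:,2])[:,None]
def rect(p):  # min area rect of world xy points
    (x,y),(a,b),t=cv2.minAreaRect(p[:,:2].astype(np.float32))
    if a<b: a,b,t=b,a,t+90
    return np.round([x,y,a,b,(t+90)%180-90],1)  # long-axis angle deg
E
python3 - <<'E'
from h import *
c=viewer.capture("top"); w=cloud(c); im=c["img"]; hsv=cv2.cvtColor(im,cv2.COLOR_RGB2HSV)
print("bench z",np.nanmedian(w[230:330,100:400,2]))
S,V=hsv[...,1],hsv[...,2]
dark=cv2.morphologyEx((((V<95)|(S<60))&(V<125)).astype(np.uint8),cv2.MORPH_CLOSE,np.ones((3,3)))
light=((S<60)&(V>115)).astype(np.uint8)
red=((hsv[...,0]<8)|(hsv[...,0]>172))&(S>130)
hs={'long':(dark,(265,152),8),'twobay':(dark,(116,209),8),'square':(dark,(408,207),8),
'jar':(light,(162,130),60),'block':(light,(220,200),20),'tin1':(light,(188,239),22),'tin2':(light,(327,238),22),'p1':(light,(295,202),10),'p2':(light,(255,237),10)}
for n,(m,(u,v),h) in hs.items():
    N,L,st,_=cv2.connectedComponentsWithStats(m)
    r=L[v-12:v+13,u-12:u+13]; r=r[r>0]; i=np.bincount(r).argmax()
    vs,us=np.nonzero(L==i); p=plane(c,np.c_[us,vs],h)
    print(n,st[i],rect(p),'cen',p.mean(0)[:2].round(1),'z',np.nanpercentile(w[vs,us,2],[10,50,90]).round(1))
E
```

```text
bench z 0.12089609360316445
long [ 225  134   80   37 2097] [660.2 -16.9 187.7  70.1 -82.8] cen [659.8 -16.7] z [2.6 4.8 9.7]
twobay [  85  187   63   45 1820] [526.3 343.4 140.6  75.4 -76.1] cen [526.1 343.5] z [ 2.4  4.7 10.1]
square [ 383  184   49   48 1260] [ 517.5 -355.8   87.4   83.5  -59.2] cen [ 517.1 -356. ] z [ 2.6  4.8 10.1]
jar [152 117  24  26 415] [703.1 219.   66.5  48.3  31.4] cen [705.8 220.3] z [13.6 59.4 61.8]
block [209 189  23  23 487] [ 5.415e+02  9.130e+01  5.310e+01  5.250e+01 -5.000e-01] cen [541.3  91.5] z [ 1.2 20.  22.1]
tin1 [178 229  19  19 290] [453.3 168.3  42.3  41.6  88.9] cen [452.7 168.2] z [ 0.7 21.9 24. ]
tin2 [317 228  19  20 293] [ 448.4 -155.6   44.    41.9   -3.1] cen [ 448.4 -156. ] z [ 0.5 21.8 23.7]
p1 [279 195  30  14 207] [536.5 -84.4  72.5  18.4  70.3] cen [535.6 -86.4] z [ 0.6 12.9 15.4]
p2 [251 222   9  31 214] [453.2  10.2  71.1  17.9   3.4] cen [451.1  10.1] z [-0.  12.8 15.4]
```

The sizes and heights agree with what is given: tins 42 mm across at z 22, block 52 mm at z 20, punches 71 mm long, and trays within 2–4 mm. I'll start with tin 1.

Emit:
arm_command:
  plan: [0.5, -0.85, -0.1, 0, 0, 0, 0, 0.5, -0.85, -0.1, 0, 0, 0, 0, 0.5, -0.85, -0.1, 0, 0, 0, 0, 0.5, -0.85, -0.1, 0, 0, 0, 0, 0.5, -0.85, -0.1, 0, 0, 0, 0, 0.5, -0.85, -0.1, 0, 0, 0, 0, 0.5, -0.85, -0.1, 0, 0, 0, 0, 0.5, -0.85, -0.1, 0, 0, 0, 0, 0.5, -0.85, -0.1, 0, 0, 0, 0, 0.5, -0.85, -0.1, 0, 0, 0, 0, 0.5, -0.85, -0.1, 0, 0, 0, 0, 0.5, -0.85, -0.1, 0, 0, 0, 0]
  squeeze: 20

```text
time_s: 1.15
position: [445.9, 180.4, 182.5]
tcp_rot: [[-0.945, 0.328, 0.0], [0.328, 0.945, 0.0], [-0.0, 0.0, -1.0]]
wrist_force: [1.1, 1.4, -0.0]
opening: 1.0
gripper_force: 0.0
```

```bash
cat >> h.py <<'E'
def wrist():
    o=arm.get_obs(); c=viewer.capture("wrist")
    P=np.eye(4); P[:3,:3]=o["tcp_rot"]; P[:3,3]=o["position"]
    return o,c,P@c["T_tool_cam"]
E
python3 - <<'E'
from h import *
o,c,T=wrist(); print(o["time_s"],o["position"],o["tcp_rot"].round(3)); print(c["T_tool_cam"].round(2),f(c)); cv2.imwrite("pics/w1.png",c["img"][...,::-1])
w=cloud(c,T); print(np.nanpercentile(w[...,2],[5,50,95]))
m=((w[...,2]>17)&(w[...,2]<27)).astype(np.uint8)
N,L,st,ce=cv2.connectedComponentsWithStats(m)
for i in range(1,N):
    if st[i,4]>300: vs,us=np.nonzero(L==i); print(st[i],rect(plane(c,np.c_[us,vs],22,T)))
E
```

```text
1.15 [445.85274579 180.44681136 182.47447627] [[-0.945  0.328  0.   ]
 [ 0.328  0.945  0.   ]
 [-0.     0.    -1.   ]]
[[  -0.     -0.96   -0.26   72.15]
 [   1.     -0.      0.      0.25]
 [  -0.     -0.26    0.96 -153.46]
 [   0.      0.      0.      1.  ]] 265.32168401614047
[-1.59227267e+00  2.44450785e-01  2.90458414e+02]
[233 175  33  32 794] [453.4 168.3  39.4  38.8 -54.7]
[199 270  43  20 593] [550.7  92.8  49.8  32.   89.4]
```

Emit:
arm_command:
  plan: [0.19, -0.3, -0.8, 0, 0, 0, 0, 0, 0, -0.9, 0, 0, 0, 0, 0, 0, -0.9, 0, 0, 0, 0, 0, 0, -0.9, 0, 0, 0, 0, 0, 0, -0.4, 0, 0, 0, 0, 0, 0, -0.23, 0, 0, 0, 0, 0, 0, 0, 0, 0, 0, 0, 0, 0, 0, 0, 0, 0, 0.7, 0, 0, 0, 0, 0, 0, 0.7, 0, 0, 0, 0, 0, 0, 0.7, 0, 0, 0, 0, 0, 0, 0.7]
  squeeze: 20

```text
time_s: 2.12
position: [453.7, 170.8, 18.5]
tcp_rot: [[-0.945, 0.328, 0.002], [0.328, 0.945, 0.001], [-0.001, 0.002, -1.0]]
wrist_force: [0.1, -0.6, 0.0]
opening: 0.784
gripper_force: 0.0
```

Emit:
arm_command:
  plan: [0, -0.06, 0, 0, 0, 0, 0.7, 0, 0, 0, 0, 0, 0, 0.7, 0, 0, 0, 0, 0, 0, 0.7, 0, 0, 0, 0, 0, 0, 0.7, 0, 0, 0, 0, 0, 0, 0.7, 0, 0, 0, 0, 0, 0, 0.7, 0, 0, 0, 0, 0, 0, 0.7, 0, 0, 0, 0, 0, 0, 0.7, 0, 0, 0, 0, 0, 0, 0.7, 0, 0, 0.5, 0, 0, 0, 0.7, 0, 0, 1, 0, 0, 0, 0.7]

```text
time_s: 3.03
position: [450.1, 166.6, 74.3]
tcp_rot: [[-0.945, 0.328, -0.007], [0.328, 0.945, -0.004], [0.005, -0.006, -1.0]]
wrist_force: [0.1, 0.6, -1.2]
opening: 0.436
gripper_force: 20.0
```

Emit:
arm_command:
  plan: [0.28, 0.87, 0, 0, 0, 0, 0.7, 0.28, 0.87, 0, 0, 0, 0, 0.7, 0.28, 0.87, 0, 0, 0, 0, 0.7, 0.28, 0.87, 0, 0, 0, 0, 0.7, 0.28, 0.87, 0, 0, 0, 0, 0.7, 0.28, 0.87, 0, 0, 0, 0, 0.7, 0, 0, 0, 0, 0, 0, 0.7, 0, 0, 0, 0, 0, 0, 0.7]

```text
time_s: 3.7
position: [519.4, 378.8, 76.2]
tcp_rot: [[-0.945, 0.326, -0.001], [0.326, 0.945, -0.0], [0.001, -0.001, -1.0]]
wrist_force: [0.4, -0.7, -0.7]
opening: 0.436
gripper_force: 20.0
```

Run:
```python
from h import *
o,c,T=wrist(); print(o["position"],o["tcp_rot"].round(3)); cv2.imwrite("pics/w2.png",c["img"][...,::-1])
```

```text
[519.39190139 378.8251227   76.23399394] [[-0.945  0.326 -0.001]
 [ 0.326  0.945 -0.   ]
 [ 0.001 -0.001 -1.   ]]
```

View pics/w2.png

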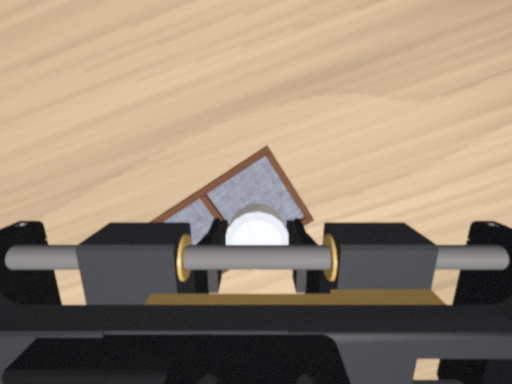

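The tin hangs at (257,225) over the right-hand bay. The divider is at (213,205) and the bay's far corners at (267,148) and (312,217), so the tin is on target.

Emit:
arm_command:
  plan: [-0.03, -0.06, -0.7, 0, 0, 0, 0.7, 0, 0, -0.4, 0, 0, 0, 0.7, 0, 0, -0.15, 0, 0, 0, 0.7, 0, 0, -0.1, 0, 0, 0, 0.7, 0, 0, 0, 0, 0, 0, 0.7, 0, 0, 0, 0, 0, 0, 0.7]

```text
time_s: 4.25
position: [519.5, 374.3, 24.4]
tcp_rot: [[-0.944, 0.329, 0.001], [0.329, 0.944, 0.001], [-0.001, 0.001, -1.0]]
wrist_force: [0.2, -0.7, -0.9]
opening: 0.439
gripper_force: 20.0
```

Emit:
arm_command:
  plan: [0, 0, -0.05, 0, 0, 0, 0.7, 0, 0, 0, 0, 0, 0, 0.7, 0, 0, 0, 0, 0, 0, 0.4, 0, 0, 0, 0, 0, 0, 0.4, 0, 0, 0, 0, 0, 0, 0.3, 0, 0, 0, 0, 0, 0, 0.3, 0, 0, 0, 0, 0, 0, 0.3, 0, 0, 0.8, 0, 0, 0, 0.2, 0, 0, 1, 0, 0, 0, 0, 0, 0, 1, 0, 0, 0, 0, 0, 0, 1, 0, 0, 0, 0]

```text
time_s: 5.17
position: [518.7, 374.0, 175.1]
tcp_rot: [[-0.944, 0.329, -0.0], [0.329, 0.944, -0.0], [0.0, -0.0, -1.0]]
wrist_force: [1.5, 0.8, 0.5]
opening: 0.913
gripper_force: 0.0
```

```bash
cat >> h.py <<'E'
def comps(w,c,T,lo,hi,h,mn=250):
    m=((w[...,2]>lo)&(w[...,2]<hi)).astype(np.uint8)
    N,L,st,ce=cv2.connectedComponentsWithStats(m)
    for i in range(1,N):
        if st[i,4]>mn: vs,us=np.nonzero(L==i); print(st[i],rect(plane(c,np.c_[us,vs],h,T)),'z',np.nanpercentile(w[vs,us,2],[10,50,90]).round(1))
E
python3 - <<'E'
from h import *
o,c,T=wrist(); print(o["position"],o["opening"]); cv2.imwrite("pics/w3.png",c["img"][...,::-1])
w=cloud(c,T); comps(w,c,T,17,40,26); print('rim'); comps(w,c,T,7.5,14,10,100)
E
```

```text
[518.6864779  374.00682706 175.11236023] 0.9131964623396928
[241 167  33  35 878] [519.2 374.5  40.9  37.7 -18.3] z [24.6 25.7 26.6]
rim
[ 174  138  127  107 1771] [528.1 344.6 141.3  77.7 -76.1] z [ 8.4  9.4 10.3]
```

Tin 1 is in its bay: lid at z 25.7, 3 mm from the bay centre. The refined tray centre is (528.1, 344.6). Next is the block.

Emit:
arm_command:
  plan: [0.07, -0.88, 0, 0, 0, 0.68, 0, 0.07, -0.88, 0, 0, 0, 0.68, 0, 0.07, -0.88, 0, 0, 0, 0.68, 0, 0.07, -0.88, 0, 0, 0, 0.68, 0, 0.07, -0.88, 0, 0, 0, 0.68, 0, 0.07, -0.88, 0, 0, 0, 0, 0, 0.07, -0.88, 0, 0, 0, 0, 0, 0.07, -0.88, 0, 0, 0, 0, 0, 0, 0, 0, 0, 0, 0, 0, 0, 0, 0, 0, 0, 0, 0]

```text
time_s: 6.05
position: [541.6, 90.3, 173.5]
tcp_rot: [[-1.0, -0.001, 0.0], [-0.001, 1.0, -0.0], [-0.0, -0.0, -1.0]]
wrist_force: [-0.7, 1.4, 0.1]
opening: 0.999
gripper_force: 0.0
```

Run:
```python
from h import *
o,c,T=wrist(); print(o["position"],o["tcp_rot"].round(3),o["opening"]); cv2.imwrite("pics/w4.png",c["img"][...,::-1])
w=cloud(c,T); comps(w,c,T,15,30,20); print('all'); comps(w,c,T,7.5,14,10,100)
```

```text
[541.61543513  90.3375761  173.48939814] [[-1.    -0.001  0.   ]
 [-0.001  1.    -0.   ]
 [-0.    -0.    -1.   ]] 0.9985023001474025
[  12   82   42   39 1223] [ 449.9 -154.9   44.    39.3   76.3] z [19.7 21.4 22.6]
[480 148  32  35 908] [522.2 369.5  42.3  35.1  14.3] z [20.2 25.4 26.5]
[ 236  163   43   42 1722] [5.428e+02 9.140e+01 5.020e+01 4.960e+01 5.000e-01] z [18.6 19.6 20.6]
all
[176  74  20  65 658] [455.2  10.   69.5  15.2   2.6] z [ 9.7 12.7 13.7]
[ 43  86  15  34 101] [ 451.4 -142.8   35.8   14.    -6.6] z [ 8.  10.  13.3]
[ 404  128  108   86 1634] [530.4 334.5 125.4  78.4 -76. ] z [ 8.3  9.3 10.3]
[475 148  22  30 130] [516.8 361.5  36.4  15.3 -15.8] z [ 8.4 10.7 13.3]
[ 84 164  60  27 561] [537.4 -84.   71.5  15.9  71.2] z [ 9.3 12.8 13.7]
[192 236  53   9 253] [620.1  40.1  68.1  11.4 -90. ] z [ 8.3  9.3 10.4]
[169 270  82  23 401] [688.8  26.8 115.4  21.5 -74.3] z [ 8.4  9.4 10.3]
```

View pics/w4.png

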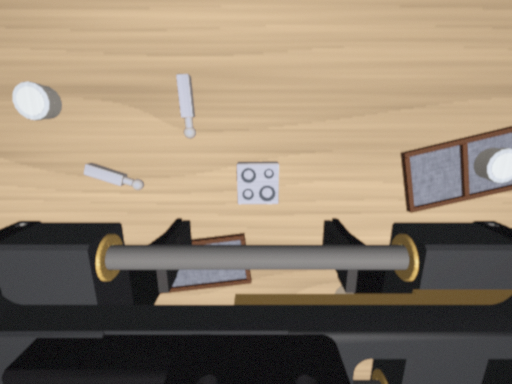

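The block is at (258,183) in the picture, which is (542.8, 91.4) in the world. Both punches' balls are visible, at (190,132) and (137,184), and tin 1 stands in its bay at (500,165).

Emit:
arm_command:
  plan: [0.03, 0.03, -0.9, 0, 0, 0, 0, 0, 0, -0.9, 0, 0, 0, 0, 0, 0, -0.9, 0, 0, 0, 0, 0, 0, -0.8, 0, 0, 0, 0, 0, 0, -0.32, 0, 0, 0, 0, 0, 0, -0.1, 0, 0, 0, 0.3, 0, 0, 0, 0, 0, 0, 0.7, 0, 0, 0, 0, 0, 0, 0.7, 0, 0, 0, 0, 0, 0, 0.7, 0, 0, 0, 0, 0, 0, 0.7, 0, 0, 0, 0, 0, 0, 0.7, 0, 0, 0, 0, 0, 0, 0.7]
  squeeze: 35

```text
time_s: 7.1
position: [543.1, 93.7, 17.4]
tcp_rot: [[-1.0, -0.005, 0.001], [-0.005, 1.0, 0.0], [-0.001, 0.0, -1.0]]
wrist_force: [-1.2, -1.9, 5.3]
opening: 0.569
gripper_force: 35.0
```

Emit:
arm_command:
  plan: [0, 0, 0, 0, 0, 0, 0.7, 0, 0, 0, 0, 0, 0, 0.7, 0, 0, 0, 0, 0, 0, 0.7, 0, 0, 0, 0, 0, 0, 0.7]

```text
time_s: 7.43
position: [543.1, 93.7, 17.4]
tcp_rot: [[-1.0, -0.005, 0.001], [-0.005, 1.0, 0.0], [-0.001, 0.0, -1.0]]
wrist_force: [-0.6, -1.4, 5.8]
opening: 0.567
gripper_force: 35.0
```

Emit:
arm_command:
  plan: [0, 0, 0.7, 0, 0, 0, 0.7, 0, -0.2, 0.9, 0, 0, 0, 0.7, -0.06, -0.98, 0.1, 0, 0, 0.54, 0.7, -0.06, -0.98, 0, 0, 0, 0.54, 0.7, -0.06, -0.98, 0, 0, 0, 0.54, 0.7, -0.06, -0.98, 0, 0, 0, 0.54, 0.7, -0.06, -0.98, 0, 0, 0, 0.54, 0.7, -0.06, -0.98, 0, 0, 0, 0.54, 0.7, -0.06, -0.98, 0, 0, 0, 0.54, 0.7, -0.06, -0.98, 0, 0, 0, 0.54, 0.7, -0.06, -0.98, 0, 0, 0, 0.54, 0.7, -0.06, -0.98, 0, 0, 0, 0.54, 0.7]

```text
time_s: 8.43
position: [516.5, -289.2, 82.4]
tcp_rot: [[-0.878, -0.479, -0.007], [-0.479, 0.878, -0.003], [0.008, 0.001, -1.0]]
wrist_force: [-2.0, -1.3, -4.5]
opening: 0.573
gripper_force: 35.0
```

Emit:
arm_command:
  plan: [0, -0.7, 0, 0, 0, 0, 0.7, 0, -0.4, 0, 0, 0, 0, 0.7, 0, 0, 0, 0, 0, 0, 0.7, 0, 0, 0, 0, 0, 0, 0.7]

```text
time_s: 8.77
position: [518.2, -323.0, 81.8]
tcp_rot: [[-0.873, -0.489, -0.007], [-0.489, 0.873, 0.001], [0.005, 0.005, -1.0]]
wrist_force: [0.1, 0.7, -2.2]
opening: 0.569
gripper_force: 35.0
```

Run:
```python
from h import *
o,c,T=wrist(); print(o["position"],o["tcp_rot"].round(3),o["opening"]); cv2.imwrite("pics/w5.png",c["img"][...,::-1])
w=cloud(c,T); comps(w,c,T,7.5,14,10,100); print(); comps(w,c,T,60,110,93)
t=viewer.capture("top"); cv2.imwrite("pics/t5.png",t["img"][...,::-1]); comps(cloud(t),t,None,6.5,14,10,60)
```

```text
[ 518.24135919 -322.96598121   81.77412238] [[-0.873 -0.489 -0.007]
 [-0.489  0.873  0.001]
 [ 0.005  0.005 -1.   ]] 0.5689165429423215
[ 166  135  106  100 1855] [ 519.1 -357.5   87.5   87.4   30.5] z [ 8.4  9.3 10.2]
[430 206  29  25 140] [ 445.8 -171.8   29.5   10.7  -10.9] z [ 7.8 10.  13.4]

[ 186  194  142   51 5086] [ 503.4 -331.2   82.7   30.4  -60.9] z [78.2 83.8 94.6]
[219 270  77   5 382] [ 532.7 -314.6   46.     2.7  -60.9] z [82.9 83.6 84.3]
[  71    1   94   44 1541] [1016.5  358.5  239.6  100.9  -84.1] z [ 6.8  7.9 11.2]
[ 214   44   70   66 2665] [859.2  19.9 152.8 150.2  11.5] z [10.3 12.2 13.5]
[326 115  55  23 354] [ 721.8 -237.7  133.4   56.9   88.9] z [ 8.2 11.  12.7]
[224 132  82  40 546] [660.5 -17.  191.8  73.1 -82.5] z [ 7.7 10.  12.1]
[ 83 186  65  46 580] [526.9 343.7 142.8  78.7 -76. ] z [ 7.6  9.9 11.9]
```

View pics/w5.png

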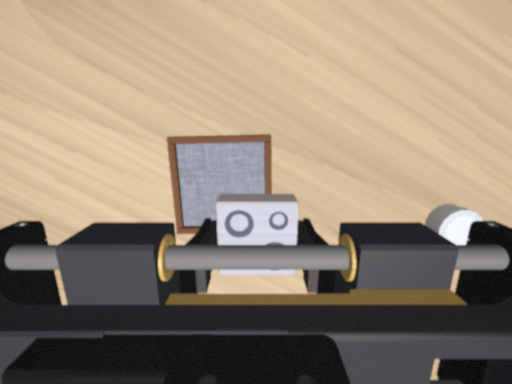

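The block is held square at (257,235) and the tray is at (222,184), which is (519.1, -357.5) in the world. It needs 34 mm more in −y, then the descent.

Emit:
arm_command:
  plan: [0.02, -0.5, 0, 0, 0, 0.2, 0.7, 0, -0.36, 0, 0, 0, 0, 0.7, 0, 0, -0.6, 0, 0, 0, 0.7, 0, 0, -0.5, 0, 0, 0, 0.7, 0, 0, -0.2, 0, 0, 0, 0.7, 0, 0, 0, 0, 0, 0, 0.7, 0, 0, 0, 0, 0, 0, 0.7]

```text
time_s: 9.45
position: [520.6, -353.9, 30.4]
tcp_rot: [[-0.861, -0.509, -0.007], [-0.509, 0.861, 0.001], [0.006, 0.004, -1.0]]
wrist_force: [-0.5, -0.0, -2.2]
opening: 0.567
gripper_force: 35.0
```

Emit:
arm_command:
  plan: [-0.03, -0.08, -0.1, 0, 0, 0, 0.7, 0, 0, -0.08, 0, 0, 0, 0.7, 0, 0, -0.06, 0, 0, 0, 0.7, 0, 0, 0, 0, 0, 0, 0.7, 0, 0, 0, 0, 0, 0, 0.7]

```text
time_s: 9.87
position: [519.1, -358.8, 21.5]
tcp_rot: [[-0.862, -0.507, -0.006], [-0.507, 0.862, -0.0], [0.005, 0.003, -1.0]]
wrist_force: [-2.8, -0.6, 4.3]
opening: 0.572
gripper_force: 35.0
```

Emit:
arm_command:
  plan: [0, 0, 0, 0, 0, 0, 0.3, 0, 0, 0, 0, 0, 0, 0.3, 0, 0, 0, 0, 0, 0, 0.3, 0, 0, 0, 0, 0, 0, 0.2, 0, 0, 0, 0, 0, 0, 0.2, 0, 0, 0.5, 0, 0, 0, 0.2, 0, 0, 0.9, 0, 0, 0, 0, 0, 0, 0.9, 0, 0, 0, 0, 0, 0, 0.9, 0, 0, 0, 0, 0, 0, 0.5, 0, 0, 0, 0, 0, 0, 0, 0, 0, 0, 0, 0, 0, 0, 0, 0, 0, 0, 0]

```text
schema error: expected a multiple of 7 numbers
```

Run:
```python
from h import *
o,c,T=wrist(); print(o["position"],o["tcp_rot"].round(3),o["opening"]); cv2.imwrite("pics/w6.png",c["img"][...,::-1])
w=cloud(c,T); comps(w,c,T,17,30,24); print('rim'); comps(w,c,T,7.5,14,10,100)
```

```text
[ 519.10889574 -358.80579078   21.45693814] [[-0.862 -0.507 -0.006]
 [-0.507  0.862 -0.   ]
 [ 0.005  0.003 -1.   ]] 0.5719975894468157
[ 200  199  114   46 3975] [ 508.6 -365.    69.2   29.2  -59.6] z [22.3 23.5 24.5]
[219 270  77   6 454] [ 538.3 -347.2   48.8    3.6  -59.6] z [22.7 23.4 24.1]
rim
[ 189  167  139   71 2288] [ 501.6 -368.    87.2   47.7  -59.6] z [ 8.4  9.3 10.1]
[219 195  76   4 207] [ 498.1 -371.1   48.6    2.   -59.6] z [ 8.  10.3 13.1]
[208 280  98   9 780] [ 553.8 -338.4   69.2    6.5  -59.6] z [ 8.3  9.3 10. ]
```

Emit:
arm_command:
  plan: [0, 0, 0, 0, 0, 0, 0.3, 0, 0, 0, 0, 0, 0, 0.3, 0, 0, 0, 0, 0, 0, 0.3, 0, 0, 0, 0, 0, 0, 0.2, 0, 0, 0, 0, 0, 0, 0.2, 0, 0, 0.5, 0, 0, 0, 0.2, 0, 0, 0.9, 0, 0, 0, 0, 0, 0, 0.9, 0, 0, 0, 0, 0, 0, 0.9, 0, 0, 0, 0, 0, 0, 0.5, 0, 0, 0, 0, 0, 0, 0, 0, 0, 0, 0]

```text
time_s: 10.83
position: [521.1, -359.6, 174.4]
tcp_rot: [[-0.862, -0.508, 0.001], [-0.508, 0.862, -0.004], [0.001, -0.004, -1.0]]
wrist_force: [-0.0, 0.6, 0.7]
opening: 0.987
gripper_force: 0.0
```

Run:
```python
from h import *
o,c,T=wrist(); print(o["position"],o["tcp_rot"].round(3),o["opening"]); cv2.imwrite("pics/w6.png",c["img"][...,::-1])
w=cloud(c,T); comps(w,c,T,17,30,24); print('rim'); comps(w,c,T,7.5,14,10,100)
```

```text
[ 521.05560366 -359.60183155  174.40563891] [[-0.862 -0.508  0.001]
 [-0.508  0.862 -0.004]
 [ 0.001 -0.004 -1.   ]] 0.9867401807366013
[ 238  161   43   43 1744] [ 518.7 -358.9   50.6   49.1   30.2] z [22.5 23.6 24.6]
[412 201  34  22 630] [ 445.2 -163.    41.    26.8  -59.4] z [20.2 21.6 22.5]
rim
[ 223  145   74   70 1284] [ 519.3 -357.8   87.5   86.6  -59.5] z [ 8.3  9.4 10.3]
```

The block is within 1 mm of its tray's centre, with its top at z 23.6. Next is tin 2.

Emit:
arm_command:
  plan: [-0.3, 0.86, -0.3, 0, 0, -0.6, 0, -0.3, 0.86, -0.3, 0, 0, -0.6, 0, -0.3, 0.86, -0.3, 0, 0, -0.6, 0, -0.3, 0.86, -0.3, 0, 0, -0.6, 0, -0.3, 0.86, -0.3, 0, 0, -0.6, 0, -0.3, 0.82, -0.3, 0, 0, -0.6, 0, 0, 0, 0, 0, 0, 0, 0, 0, 0, 0, 0, 0, 0, 0]

```text
time_s: 11.55
position: [445.5, -151.7, 95.1]
tcp_rot: [[-0.985, -0.175, -0.009], [-0.175, 0.985, 0.004], [0.008, 0.005, -1.0]]
wrist_force: [-0.8, -1.3, 0.1]
opening: 0.999
gripper_force: 0.0
```

Run:
```python
from h import *
o,c,T=wrist(); print(o["position"],o["tcp_rot"].round(3),o["opening"]); cv2.imwrite("pics/w7.png",c["img"][...,::-1])
w=cloud(c,T); comps(w,c,T,17,30,22); print('p'); comps(w,c,T,7,15,10,100)
```

```text
[ 445.45455604 -151.66305063   95.11649252] [[-0.985 -0.175 -0.009]
 [-0.175  0.985  0.004]
 [ 0.008  0.005 -1.   ]] 0.9987862063166586
[ 229  186   43   42 1447] [ 448.9 -156.6   38.6   37.9   10. ] z [20.7 21.7 22.6]
[  0 209  45  20 364] [ 495.4 -360.    42.3   13.5  -71.8] z [19.2 23.2 24. ]
p
[  0 180  77  43 700] [ 491.8 -353.7   59.5   44.1  -59.5] z [ 8.1  9.3 10.1]
[413 203  23  20 353] [430.4   8.6  19.8  18.2   2.7] z [ 9.2 13.  14.1]
[ 37 205  17  18 138] [ 493.8 -346.2   18.4    8.8   31.3] z [ 7.6 10.9 14.1]
[273 274  44  20 438] [533.2 -96.5  44.9  16.9  71.9] z [ 9.2 13.1 14.2]
```

Emit:
arm_command:
  plan: [0.09, -0.12, -0.6, 0, 0, 0, 0, 0, 0, -0.7, 0, 0, 0, 0, 0, 0, -0.4, 0, 0, 0, 0, 0, 0, -0.24, 0, 0, 0, 0.3, 0, 0, 0, 0, 0, 0, 0.7, 0, 0, 0, 0, 0, 0, 0.7, 0, 0, 0, 0, 0, 0, 0.7, 0, 0, 0, 0, 0, 0, 0.7, 0, 0, 0, 0, 0, 0, 0.7, 0, 0, 0, 0, 0, 0, 0.7, 0, 0, 0, 0, 0, 0, 0.7, 0, 0, 0, 0, 0, 0, 0.7]
  squeeze: 20

```text
time_s: 12.6
position: [450.7, -158.3, 19.3]
tcp_rot: [[-0.985, -0.172, -0.005], [-0.172, 0.985, 0.003], [0.005, 0.003, -1.0]]
wrist_force: [-0.8, 0.5, 2.5]
opening: 0.436
gripper_force: 20.0
```

Emit:
arm_command:
  plan: [0, 0, 0, 0, 0, 0, 0.7, 0, 0, 0, 0, 0, 0, 0.7, 0, 0, 0, 0, 0, 0, 0.7, 0, 0, 0, 0, 0, 0, 0.7]

```text
time_s: 12.93
position: [450.7, -158.3, 19.3]
tcp_rot: [[-0.985, -0.172, -0.005], [-0.172, 0.985, 0.003], [0.005, 0.004, -1.0]]
wrist_force: [-1.8, -0.1, 6.6]
opening: 0.435
gripper_force: 20.0
```

Emit:
arm_command:
  plan: [0, 0, 0.7, 0, 0, 0, 0.7, 0, 0.2, 0.9, 0, 0, 0, 0.7, 0.19, 0.95, 0, 0, 0, -0.6, 0.7, 0.19, 0.95, 0, 0, 0, -0.6, 0.7, 0.19, 0.95, 0, 0, 0, -0.6, 0.7, 0.19, 0.95, 0, 0, 0, -0.6, 0.7, 0.19, 0.95, 0, 0, 0, -0.6, 0.7, 0.19, 0.95, 0, 0, 0, -0.6, 0.7, 0.19, 0.95, 0, 0, 0, -0.6, 0.7, 0.19, 0.95, 0, 0, 0, -0.6, 0.7, 0.19, 0.95, 0, 0, 0, -0.6, 0.7, 0.19, 0.95, 0, 0, 0, -0.6, 0.7]

```text
time_s: 13.93
position: [526.4, 231.4, 82.7]
tcp_rot: [[-0.909, 0.417, -0.004], [0.417, 0.909, 0.005], [0.005, 0.003, -1.0]]
wrist_force: [1.2, -1.6, 0.5]
opening: 0.44
gripper_force: 20.0
```

Emit:
arm_command:
  plan: [0.19, 0.95, 0, 0, 0, -0.6, 0.7, 0.05, 0.7, 0, 0, 0, 0, 0.7, 0, 0, 0, 0, 0, 0, 0.7, 0, 0, 0, 0, 0, 0, 0.7]

```text
time_s: 14.27
position: [535.1, 297.8, 82.3]
tcp_rot: [[-0.885, 0.465, -0.004], [0.465, 0.885, 0.006], [0.007, 0.004, -1.0]]
wrist_force: [0.1, -1.0, -0.4]
opening: 0.442
gripper_force: 20.0
```

Emit:
arm_command:
  plan: [0.03, 0.34, 0, 0, 0, 0, 0.7, 0, 0, -0.6, 0, 0, 0, 0.7, 0, 0, -0.5, 0, 0, 0, 0.7, 0, 0, -0.2, 0, 0, 0, 0.7, 0, 0, 0, 0, 0, 0, 0.7, 0, 0, 0, 0, 0, 0, 0.7]

```text
time_s: 14.77
position: [537.5, 308.8, 31.3]
tcp_rot: [[-0.883, 0.469, -0.003], [0.469, 0.883, 0.005], [0.005, 0.003, -1.0]]
wrist_force: [-0.1, -0.4, 0.0]
opening: 0.439
gripper_force: 20.0
```

Run:
```python
from h import *
o,c,T=wrist(); print(o["position"],o["tcp_rot"].round(3),o["opening"]); cv2.imwrite("pics/w8.png",c["img"][...,::-1])
w=cloud(c,T); comps(w,c,T,18,60,32); comps(w,c,T,7.5,13,10)
```

```text
[537.52386978 308.8237357   31.27213517] [[-0.883  0.469 -0.003]
 [ 0.469  0.883  0.005]
 [ 0.005  0.003 -1.   ]] 0.43905410847392157
[ 303  131   68   65 3392] [517.3 372.4  38.7  37.4  56.9] z [24.6 25.6 26.5]
[ 196  203  121   42 3120] [528.2 313.6  75.6  27.   61.9] z [29.8 33.6 49.8]
[ 184   72  230  170 4914] [527.7 344.6 140.6  77.5 -76.1] z [ 8.3  9.3 10.1]
[238 270  42  19 337] [575.8 290.4  30.4  15.3  61.8] z [ 8.4  9.4 10.1]
```

View pics/w8.png

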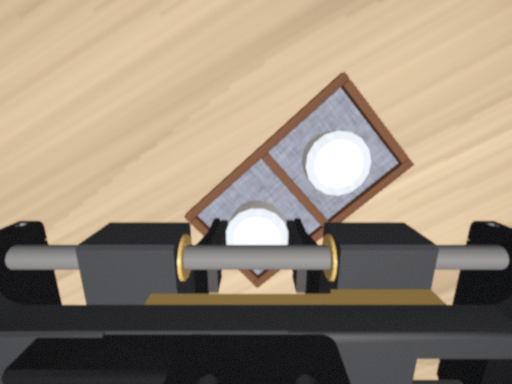

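Tin 2 is at (257,230) over the near bay, and tin 1 is in its bay at (338,163). I'll lower it and release.

Emit:
arm_command:
  plan: [-0.03, 0.06, -0.1, 0, 0, 0, 0.7, 0, 0, -0.08, 0, 0, 0, 0.7, 0, 0, -0.05, 0, 0, 0, 0.7, 0, 0, 0, 0, 0, 0, 0.7, 0, 0, 0, 0, 0, 0, 0.4, 0, 0, 0, 0, 0, 0, 0.4, 0, 0, 0, 0, 0, 0, 0.4, 0, 0, 0, 0, 0, 0, 0.4]

```text
time_s: 15.48
position: [536.0, 311.7, 21.7]
tcp_rot: [[-0.884, 0.468, -0.003], [0.468, 0.884, 0.006], [0.005, 0.004, -1.0]]
wrist_force: [0.5, 0.4, -0.4]
opening: 0.582
gripper_force: 0.0
```

Emit:
arm_command:
  plan: [0, 0, 0, 0, 0, 0, 0.38, 0, 0, 0.5, 0, 0, 0, 0.38, 0, 0, 0.9, 0, 0, 0, 0.2, 0, 0, 0.9, 0, 0, 0, 0, 0, 0, 0.9, 0, 0, 0, 0, 0, 0, 0.5, 0, 0, 0, 0, 0, 0, 0, 0, 0, 0, 0]

```text
time_s: 16.07
position: [538.1, 313.3, 175.4]
tcp_rot: [[-0.884, 0.468, 0.004], [0.468, 0.883, 0.01], [0.001, 0.011, -1.0]]
wrist_force: [0.8, -0.1, 1.0]
opening: 0.917
gripper_force: 0.0
```

Run:
```python
from h import *
o,c,T=wrist(); print(o["position"],o["tcp_rot"].round(3),o["opening"])
w=cloud(c,T); comps(w,c,T,18,60,26); comps(w,c,T,7.5,13,10)
```

```text
[538.05664959 313.25726492 175.42175008] [[-0.884  0.468  0.004]
 [ 0.468  0.883  0.01 ]
 [ 0.001  0.011 -1.   ]] 0.916907080161055
[277 128  36  36 975] [519.6 373.9  39.4  38.8  53.6] z [24.6 25.6 26.7]
[238 165  33  34 882] [535.  313.6  39.6  37.6 -28.2] z [24.5 25.7 26.7]
[ 210   97  130  125 1976] [528.2 344.4 141.3  77.7 -76.1] z [ 8.4  9.4 10.4]
```

Both tins are in place. Now punch A.

Emit:
arm_command:
  plan: [-0.28, -0.95, -0.2, 0, 0, 0.68, 0, -0.28, -0.95, -0.2, 0, 0, 0.68, 0, -0.28, -0.95, -0.2, 0, 0, 0.68, 0, -0.28, -0.95, -0.2, 0, 0, 0.68, 0, -0.28, -0.95, -0.2, 0, 0, 0.68, 0, -0.28, -0.95, -0.2, 0, 0, 0.68, 0, -0.28, -0.95, -0.2, 0, 0, 0.68, 0, -0.28, -0.95, -0.2, 0, 0, 0.68, 0, 0, 0, 0, 0, 0, 0, 0.4, 0, 0, 0, 0, 0, 0, 0.4]

```text
time_s: 16.95
position: [444.9, 5.4, 104.3]
tcp_rot: [[-0.999, -0.052, -0.008], [-0.052, 0.999, 0.003], [0.008, 0.003, -1.0]]
wrist_force: [0.6, 0.8, 0.3]
opening: 0.925
gripper_force: 0.0
```

Run:
```python
from h import *
o,c,T=wrist(); print(o["position"],o["tcp_rot"].round(3),o["opening"],o["joint_pos"].round(2)); cv2.imwrite("pics/w9.png",c["img"][...,::-1])
w=cloud(c,T); comps(w,c,T,5,17,10)
```

```text
[444.87093288   5.42156739 104.30825121] [[-0.999 -0.052 -0.008]
 [-0.052  0.999  0.003]
 [ 0.008  0.003 -1.   ]] 0.9250565727648247 [ 0.19  0.08 -0.31  2.05  0.02  1.03  1.49]
[253 173  15  68 874] [454.8   9.8  69.1  13.9   2.9] z [10.2 13.2 14.1]
```

View pics/w9.png

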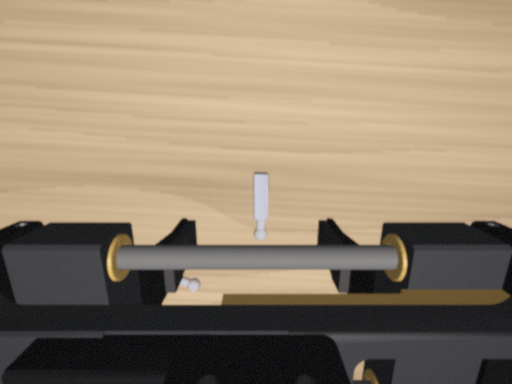

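The punch runs from (261,173) to its ball at (261,234), parallel to the finger faces; mid-point (454.8, 9.8).

Emit:
arm_command:
  plan: [0.05, 0.1, -0.6, 0, 0, 0, 0.5, 0, 0, -0.8, 0, 0, 0, 0.5, 0, 0, -0.5, 0, 0, 0, 0.5, 0, 0, -0.3, 0, 0, 0, 0.5, 0, 0, -0.12, 0, 0, 0, 0.5, 0, 0, 0, 0, 0, 0, 0.5, 0, 0, 0, 0, 0, 0, 0.9, 0, 0, 0, 0, 0, 0, 0.9, 0, 0, 0, 0, 0, 0, 0.9, 0, 0, 0, 0, 0, 0, 0.9, 0, 0, 0, 0, 0, 0, 0.9, 0, 0, 0, 0, 0, 0, 0.9]
  squeeze: 30

```text
time_s: 18.0
position: [448.8, 11.6, 13.4]
tcp_rot: [[-0.998, -0.056, -0.005], [-0.056, 0.998, 0.003], [0.004, 0.004, -1.0]]
wrist_force: [-0.9, -1.6, 2.9]
opening: 0.155
gripper_force: 30.0
```

Emit:
arm_command:
  plan: [0, 0, 0, 0, 0, 0, 0.95, 0, 0, 0, 0, 0, 0, 0.95, 0, 0, 0, 0, 0, 0, 0.95, 0, 0, 0, 0, 0, 0, 0.95, 0, 0, 0, 0, 0, 0, 0.95, 0, 0, 0, 0, 0, 0, 0.95, 0, 0, 0, 0, 0, 0, 0.95]

```text
time_s: 18.58
position: [448.8, 11.6, 13.4]
tcp_rot: [[-0.998, -0.056, -0.005], [-0.056, 0.998, 0.003], [0.005, 0.004, -1.0]]
wrist_force: [-0.5, -2.3, 7.5]
opening: 0.155
gripper_force: 30.0
```

Emit:
arm_command:
  plan: [0, 0, 0.8, 0, 0, 0, 0.95, 0, 0, 0.9, 0, 0, 0, 0.95, 0.54, -0.15, 0, 0, 0, -1, 0.95, 0.54, -0.15, 0, 0, 0, -1, 0.95, 0.54, -0.15, 0, 0, 0, -1, 0.95, 0.54, -0.15, 0, 0, 0, -1, 0.95, 0.54, -0.15, 0, 0, 0, -1, 0.95, 0.54, -0.15, 0, 0, 0, -1, 0.95, 0.54, -0.15, 0, 0, 0, -1, 0.95, 0.54, -0.15, 0, 0, 0, -1, 0.95, 0.54, -0.15, 0, 0, 0, -1, 0.95, 0.54, -0.15, 0, 0, 0, -1, 0.95]

```text
time_s: 19.58
position: [665.1, -48.5, 80.3]
tcp_rot: [[-0.583, 0.812, -0.001], [0.812, 0.583, 0.006], [0.006, 0.003, -1.0]]
wrist_force: [-0.1, -0.2, -1.1]
opening: 0.155
gripper_force: 30.0
```

Emit:
arm_command:
  plan: [0, 0, 0, 0, 0, -1, 0.95, 0, 0, 0, 0, 0, -1, 0.95, 0, 0, 0, 0, 0, -1, 0.95, 0, 0, 0, 0, 0, -1, 0.95, 0, 0, 0, 0, 0, -0.8, 0.95, 0, 0, 0, 0, 0, 0, 0.95, 0, 0, 0, 0, 0, 0, 0.95]

```text
time_s: 20.17
position: [664.2, -48.1, 80.5]
tcp_rot: [[-0.15, 0.989, 0.002], [0.989, 0.15, 0.006], [0.005, 0.003, -1.0]]
wrist_force: [-0.6, 0.3, -0.6]
opening: 0.16
gripper_force: 30.0
```

Run:
```python
from h import *
o,c,T=wrist(); print(o["position"],o["tcp_rot"].round(3),o["opening"],o["joint_pos"].round(2)); cv2.imwrite("pics/w10.png",c["img"][...,::-1])
w=cloud(c,T); comps(w,c,T,7.5,14,10); print(); comps(w,c,T,55,90,80)
```

```text
[664.18189507 -48.08851033  80.52277562] [[-0.15   0.989  0.002]
 [ 0.989  0.15   0.006]
 [ 0.005  0.003 -1.   ]] 0.1603849511471705 [ 0.02  0.53 -0.02  1.51  0.    1.1   0.15]
[ 215   47   94  177 3238] [658.8   6.4 143.8  71.5 -82.6] z [ 8.3  9.3 10.2]
[  398    68   114   177 17350] [834.4  14.7 150.4 101.8 -78.2] z [10.6 11.6 12.4]
[ 93 189  38  56 855] [538.6 -79.6  63.3  15.5  71.1] z [ 9.3 12.6 13.6]

[ 230  191   54   54 1540] [662.1 -34.6  34.1  33.   56.3] z [77.5 80.3 83.4]
[247 270  20  22 356] [668.7 -77.5  15.8  12.6 -81.6] z [75.4 78.  79.9]
```

View pics/w10.png

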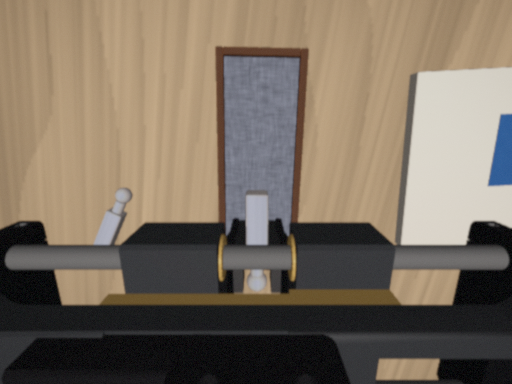

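The punch is held over the tray at (257,235), ball towards the bottom of the picture, and is well aligned with the tray walls. Punch B lies at (110,215).

Emit:
arm_command:
  plan: [0.04, -0.07, -0.6, 0, 0, -0.2, 0.95, 0, 0, -0.5, 0, 0, 0, 0.95, 0, 0, -0.28, 0, 0, 0, 0.95, 0, 0, 0, 0, 0, 0, 0.95, 0, 0, 0, 0, 0, 0, 0.95]

```text
time_s: 20.63
position: [665.8, -51.0, 25.6]
tcp_rot: [[-0.128, 0.992, 0.002], [0.992, 0.128, 0.006], [0.006, 0.003, -1.0]]
wrist_force: [0.2, -0.3, -0.7]
opening: 0.157
gripper_force: 30.0
```

Emit:
arm_command:
  plan: [0, 0, -0.1, 0, 0, 0, 0.95, 0, 0, -0.08, 0, 0, 0, 0.95, 0, 0, -0.04, 0, 0, 0, 0.95, 0, 0, 0, 0, 0, 0, 0.95, 0, 0, 0, 0, 0, 0, 0.75, 0, 0, 0, 0, 0, 0, 0.75, 0, 0, 0, 0, 0, 0, 0.75, 0, 0, 0, 0, 0, 0, 0.75, 0, 0, 0, 0, 0, 0, 0.75]

```text
time_s: 21.38
position: [666.1, -51.0, 17.0]
tcp_rot: [[-0.127, 0.992, 0.003], [0.992, 0.127, 0.006], [0.005, 0.004, -1.0]]
wrist_force: [0.0, -0.8, -0.3]
opening: 0.251
gripper_force: 0.0
```

Emit:
arm_command:
  plan: [0, 0, 0.5, 0, 0, 0, 0.75, 0, 0, 0.9, 0, 0, 0, 0.6, 0, 0, 0.9, 0, 0, 0, 0.5, 0, 0, 0.9, 0, 0, 0, 0.5, 0, 0, 0, 0, 0, 0, 0.5, 0, 0, 0, 0, 0, 0, 0.5]

```text
time_s: 21.88
position: [667.5, -51.1, 147.8]
tcp_rot: [[-0.127, 0.992, 0.008], [0.992, 0.127, 0.006], [0.005, 0.009, -1.0]]
wrist_force: [0.2, 0.2, -0.8]
opening: 0.479
gripper_force: 0.0
```

Run:
```python
from h import *
o,c,T=wrist(); print(o["position"],o["tcp_rot"].round(3),o["opening"])
w=cloud(c,T); comps(w,c,T,12.5,22,17); print(); comps(w,c,T,7.5,12,10)
```

```text
[667.52872175 -51.13091212 147.81647577] [[-0.127  0.992  0.008]
 [ 0.992  0.127  0.006]
 [ 0.005  0.009 -1.   ]] 0.47866405661307015
[248 163  13  59 654] [666.7 -56.   66.7  13.1 -82.6] z [14.8 17.2 18.2]
[124 192  23  31 328] [536.1 -91.4  40.   13.7  71.2] z [12.7 13.4 14.3]

[ 218   62   72  176 2565] [661.9 -17.3 190.6  71.6 -82.6] z [ 8.3  9.3 10.3]
[  367    67   145   149 12969] [860.   19.4 152.5 150.4  11.4] z [10.5 11.4 11.9]
```

Punch A lies flat on the tray floor at (666.7, -56). Now punch B.

Emit:
arm_command:
  plan: [-0.83, -0.25, -0.3, 0, 0, -0.95, 0.5, -0.83, -0.25, -0.3, 0, 0, -0.95, 0.5, -0.83, -0.25, -0.3, 0, 0, -0.95, 0.5, -0.83, -0.25, -0.3, 0, 0, -0.95, 0.5, 0, 0, 0, 0, 0, -0.76, 0.5, 0, 0, 0, 0, 0, 0, 0.5, 0, 0, 0, 0, 0, 0, 0.5]

```text
time_s: 22.52
position: [533.0, -90.8, 96.3]
tcp_rot: [[0.32, 0.947, 0.004], [0.947, -0.32, 0.004], [0.005, 0.003, -1.0]]
wrist_force: [0.5, 0.9, 0.9]
opening: 0.499
gripper_force: 0.0
```

Run:
```python
from h import *
o,c,T=wrist(); print(o["position"],o["tcp_rot"].round(3),o["opening"]); cv2.imwrite("pics/w11.png",c["img"][...,::-1])
w=cloud(c,T); comps(w,c,T,5,17,10)
```

```text
[533.04541652 -90.76355943  96.25943439] [[ 0.32   0.947  0.004]
 [ 0.947 -0.32   0.004]
 [ 0.005  0.003 -1.   ]] 0.4985667303412411
[ 296    0  150  191 3893] [661.6 -26.4 172.4  73.  -82.6] z [ 6.9  9.1 10.2]
[367  77  42  79 735] [666.3 -57.5  72.   17.  -78.2] z [ 7.9 14.1 16.6]
[ 251  155   15   74 1000] [537.1 -84.3  70.7  13.4  71. ] z [ 9.8 12.9 14. ]
[445 217  21  28 357] [ 706.5 -183.7   34.2   12.1  -83.1] z [ 6.8 10.7 11.5]
```

View pics/w11.png

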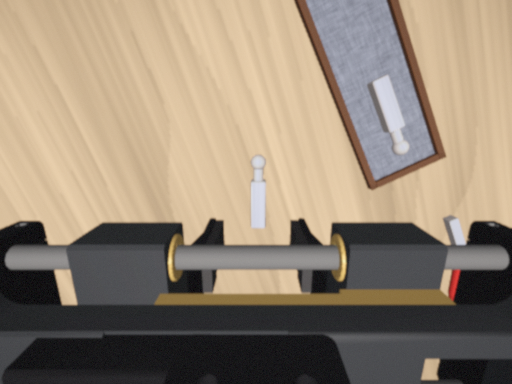

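Punch B is centred between the fingers at (258,190), ball at (258,160). Punch A lies in the tray at (390,115), and the pliers' jaws are well clear at (455,230).

Emit:
arm_command:
  plan: [0.04, -0.03, -0.7, 0, 0, 0, 0.5, 0, 0, -0.7, 0, 0, 0, 0.5, 0, 0, -0.4, 0, 0, 0, 0.5, 0, 0, -0.22, 0, 0, 0, 0.5, 0, 0, -0.1, 0, 0, 0, 0.5, 0, 0, 0, 0, 0, 0, 0.5, 0, 0, 0, 0, 0, 0, 0.9, 0, 0, 0, 0, 0, 0, 0.9, 0, 0, 0, 0, 0, 0, 0.9, 0, 0, 0, 0, 0, 0, 0.9, 0, 0, 0, 0, 0, 0, 0.95, 0, 0, 0, 0, 0, 0, 0.95]
  squeeze: 30

```text
time_s: 23.57
position: [535.1, -92.3, 12.6]
tcp_rot: [[0.323, 0.946, 0.006], [0.946, -0.323, 0.004], [0.005, 0.004, -1.0]]
wrist_force: [-1.6, -0.8, 2.1]
opening: 0.158
gripper_force: 30.0
```

Emit:
arm_command:
  plan: [0, 0, 0, 0, 0, 0, 0.95, 0, 0, 0, 0, 0, 0, 0.95, 0, 0, 0, 0, 0, 0, 0.95, 0, 0, 0, 0, 0, 0, 0.95, 0, 0, 0, 0, 0, 0, 0.95]

```text
time_s: 23.98
position: [535.1, -92.3, 12.5]
tcp_rot: [[0.323, 0.946, 0.006], [0.946, -0.323, 0.004], [0.005, 0.004, -1.0]]
wrist_force: [-2.3, 0.9, 6.1]
opening: 0.153
gripper_force: 30.0
```

Emit:
arm_command:
  plan: [0, 0, 0.8, 0, 0, 0, 0.95, 0, 0, 0.9, 0, 0, 0, 0.95, 0.61, 0.53, 0, 0, 0, 0.92, 0.95, 0.61, 0.53, 0, 0, 0, 0.92, 0.95, 0.61, 0.53, 0, 0, 0, 0.92, 0.95, 0.61, 0.53, 0, 0, 0, 0.92, 0.95, 0.61, 0.54, 0, 0, 0, 0.92, 0.95, 0, 0, 0, 0, 0, 0, 0.95, 0, 0, 0, 0, 0, 0, 0.95]

```text
time_s: 24.73
position: [657.1, 16.1, 79.1]
tcp_rot: [[-0.134, 0.991, 0.002], [0.991, 0.134, 0.007], [0.006, 0.003, -1.0]]
wrist_force: [0.0, -1.2, -1.4]
opening: 0.155
gripper_force: 30.0
```

Down to a TCP height of 16.5.

Emit:
arm_command:
  plan: [0.02, -0.04, -0.6, 0, 0, 0, 0.95, 0, 0, -0.5, 0, 0, 0, 0.95, 0, 0, -0.28, 0, 0, 0, 0.95, 0, 0, 0, 0, 0, 0, 0.95, 0, 0, 0, 0, 0, 0, 0.95]

```text
time_s: 25.15
position: [657.1, 11.9, 24.9]
tcp_rot: [[-0.13, 0.992, 0.002], [0.991, 0.13, 0.005], [0.005, 0.003, -1.0]]
wrist_force: [0.6, -0.5, 0.0]
opening: 0.155
gripper_force: 30.0
```

Emit:
arm_command:
  plan: [0, 0.12, -0.1, 0, 0, 0, 0.95, 0, 0, -0.08, 0, 0, 0, 0.95, 0, 0, -0.04, 0, 0, 0, 0.95, 0, 0, 0, 0, 0, 0, 0.95, 0, 0, 0, 0, 0, 0, 0.75, 0, 0, 0, 0, 0, 0, 0.75, 0, 0, 0, 0, 0, 0, 0.75, 0, 0, 0, 0, 0, 0, 0.75, 0, 0, 0, 0, 0, 0, 0.75]

```text
time_s: 25.9
position: [657.7, 17.2, 16.3]
tcp_rot: [[-0.131, 0.991, 0.003], [0.991, 0.131, 0.006], [0.005, 0.004, -1.0]]
wrist_force: [0.4, -0.5, -0.4]
opening: 0.25
gripper_force: 0.0
```

Emit:
arm_command:
  plan: [0, 0, 0.5, 0, 0, 0, 0.75, 0, 0, 0.9, 0, 0, 0, 0.6, 0, 0, 0.9, 0, 0, 0, 0.5, 0, 0, 0.9, 0, 0, 0, 0.5, -0.9, 0, 0.3, 0, 0, 0, 0.5, -0.9, 0, 0.3, 0, 0, 0, 0.5, -0.9, 0, 0, 0, 0, 0, 0.5, 0, 0, 0, 0, 0, 0, 0.5, 0, 0, 0, 0, 0, 0, 0.5]

```text
time_s: 26.65
position: [548.3, 17.2, 168.7]
tcp_rot: [[-0.131, 0.991, 0.003], [0.991, 0.131, 0.006], [0.005, 0.004, -1.0]]
wrist_force: [1.1, -0.5, 0.6]
opening: 0.499
gripper_force: 0.0
```

Run:
```python
from h import *
o,c,T=wrist(); print(o["position"],o["opening"],o["wrist_force"]); cv2.imwrite("pics/w12.png",c["img"][...,::-1])
w=cloud(c,T); comps(w,c,T,12.5,22,17,100); print(); comps(w,c,T,7.5,12,10)
s=viewer.capture("scene"); cv2.imwrite("pics/s12.png",s["img"][120:300,100:450,::-1])
cv2.imwrite("pics/end.png",np.vstack([c["img"][:270],cv2.resize(s["img"][120:300,100:450],(512,263))])[...,::-1])
```

```text
[548.31140075  17.20760741 168.65895673] 0.49909657983106887 [ 1.13573611 -0.50322666  0.60872935]
[417   0  33  37 263] [700.8 207.8  46.1  17.7 -35.4] z [13.5 17.5 20.9]
[338 160  16  57 615] [655.9  26.   68.6  15.2 -82.7] z [14.3 17.1 18.1]

[ 312  144   67   94 1139] [656.3  19.3 117.2  72.2 -82.5] z [ 8.4  9.4 10.3]
[ 439  153   73   92 3559] [824.7  30.7 115.1  90.7 -78.4] z [10.4 11.3 11.9]
```

View pics/end.png

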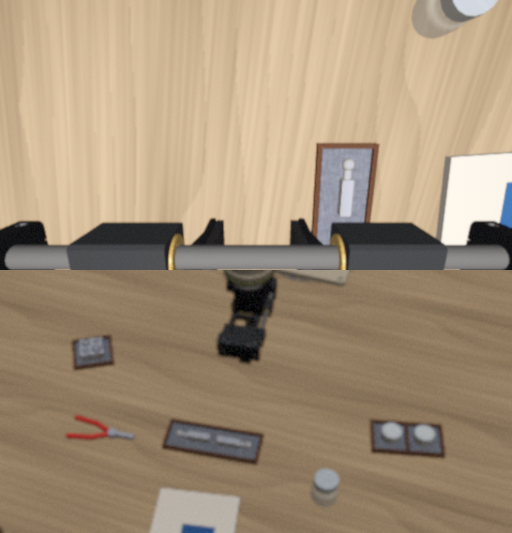

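The wrist view (top half) shows punch B flat in the long tray at (347,190). The scene view (lower half) shows both punches at (213,440), the block in its tray at (93,350) and the tins in their bays at (392,433) and (425,435). The jar and pliers are where they were.

```bash
python3 -c "
from bench import arm
print(arm.finish_job())"
```

```text
the job is handed in; nothing more can be done
None
```

I handed the job in at about 27 s: both punches, both tins and the block measured flat and inside their trays' limits, and the jar and pliers were never touched; no verdict was returned.

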